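Close up the tea chest

ROBOT

A 6-joint arm with a two-finger parallel gripper is mounted at the origin on the work surface. World frame = base frame: x ahead of the robot, y to its left, z up, the work surface at z = 0. Lengths are in mm, angles in rad, forces in N, time in s.
With the tool pointing down it reaches from about 400 to 825 mm from the base axis. Payload 7 kg.
Tool frame: the origin (TCP) lies on the mounting face of the last link; the fingertips stand 178 mm ahead of it and the grasp point (between the pads) lies 159 mm ahead of it (tips_ahead is the distance from the TCP to the fingertips, in mm); z points along the fingers, y is the direction in which the jaws open and shut (so a half turn about z gives the same grasp; the last joint's range is limited). The gripper opens to 88 mm and grips with 3 to 60 N. Pads are 19 mm wide; open, the fingers measure 130 mm over their backs; the gripper's body (78 mm by 193 mm) begins 47 mm behind the grasp point.
Start: joints at [1.392, 0.359, 0.012, 0, -1.224, -0.288], TCP at [303.775, 602.757, 404.661] pointing down, gripper open.
Joint ranges: [-3.07, 3.07], [-1.43, 2.12], [-1.02, 1.25], [-3.03, 1.67], [-3.05, -0], [-3.03, 3.03]. Speed limits (rad/s): [2.39, 2.39, 3.01, 3.14, 3.14, 3.14].

INTERFACE

Orientations are given as a unit quaternion [x, y, z, w].
In Python, from bench import reach, line_to, move_joints, command_gripper, dwell, solve_ik, read_state, grab_frame, MotionError, hand_in, tips_ahead gives the robot as it stands. Calls block until the motion is done:
- reach(position, orientation): joint-space move of the TCP to a pose.
- line_to(position, rotation=None, rate=150): straight line of the TCP; rotation=None keeps the orientation; rate is the mean speed in mm/s.
- move_joints(angles): joint-space move.
- command_gripper(opening, f_grip=None): opening from 0.0 (shut) to 1.0 (fully open); f_grip is the grip in N (None keeps the last); returns when the fingers have stopped.
- dwell(seconds).
- solve_ik(position, orientation): joint angles nearest the present ones, or None.
- read_state(): the state.
- grab_frame(name): name is "side" or "top" or "wrist"; returns a dict with "pixels" (480x640x3 uint8, blue, green, red), "fx", "fy", "cx", "cy" (pixels), "R" (3x3) and "t" (3): a world point X has camera coordinates R X + t. Camera axes: x right, y down, z forward; pixel columns grow to the right and rows downward; lengths in mm; the calibration is good to about 2 mm. A picture is of the moment at which its call begins. There is no depth.
A pose or a line that the arm cannot do raises MotionError and nothing moves.
- hand_in(): hands the job in, once; it reports no verdict.
The state is a dict: "time_s": time; "joint_pos": joint angles; "joint_velocities": joint speeds; "effort": joint torques, N m; "ee_pos": TCP position; "tcp_rot": TCP orientation; "ft_force": force on the tool from outside, world axes, zero at the start; "wrist_torque": the same for the moment, N m; "opening": opening from 0.0 (shut) to 1.0 (fully open).
Only numpy, scipy, OpenCV 4.12 (cv2) and the standard library are available. Lean on these libraries where they do the work, as an engineer would, in place of code of your own. Each camera call takes 0.05 s, during which the arm holds its last target.

TASK

Tea is over: close up the wooden tea chest. With the fingertips only, push its drawer gently until it is fully home, and push the open lid over from behind and lower it gently, without slamming it, until it lies flat on the chest. Only push from outside: do not grip the lid by its edge or the drawer by its front, and leave the pitcher, the two cups and the tool vase standing where they are.

Things in the scene. Friction and masses are not known exactly. Their poses are not given: they have to be found in the camera images.
- chest: walnut tea chest, standing firmly on the table (it does not slide): carcass 180 deep (its x) x 300 wide (its y) x 100 high, without the lid. Origin: centre of its underside, on the table. Its -x axis points out of its front, where the drawer comes out; the lid is hinged along its back (+x) top edge. The open compartments on top hold small caddies and boxes below the rim, fixed there
- drawer (a joint): the drawer at the bottom of the chest's front: metres it is pulled out along the chest's -x; 0 = fully home (the overlay front lies against the carcass), stop at 0.13. It slides with about 2 to 3 N and stays where it is left
- drawer_front (a point): centre of the outer face of the drawer's front panel, 28 mm above the table; axes as the chest's. The panel is 288 wide x 44 high (6 to 50 mm above the table) x 12 thick, and stands 12 mm proud of the carcass when home. A flat brass ring pull, 30 in diameter and 5 proud, lies on its middle; the wood beside it is plain. Behind the panel is the open drawer box, 32 high inside, with tea tools in it
- lid (a joint): the lid's angle in rad: 0 = lying flat and closed, 1.57 = upright, grows as it opens towards the chest's back, stop at 1.8. Stiff friction hinges hold it at any angle; closing it takes roughly 1 to 5 N near its free edge
- lid_hinge (a point): middle of the hinge line, on the lid's lower face, 103 mm above the table, at the chest's back edge (90 mm behind its centre). Axes turn with the lid: -x runs from the hinge to the free edge, y along the hinge (the chest's y), z out of the lid's outer (upper when closed) face
- lid_edge (a point): point on the lid's outer face, in the middle of the wooden bar along its free edge, 168 mm from the hinge line; axes as lid_hinge. The lid measures 184 from hinge to free edge x 304 wide x 14 thick: a frame of 32 mm wooden bars round a glass pane that lies 3 mm lower than the outer face. On the inner face the frame carries 2 mm strips of dark red felt, where the fingers have no business
- pitcher: clear glass pitcher, 82 in diameter, 85 high, with a handle reaching 70 from its axis; loose. Origin: centre of its underside
- cup_white: white tea cup, 72 in diameter at the rim, 48 high; loose. Origin: centre of its underside
- cup_blue: blue tea cup, same size; loose. Origin: centre of its underside
- tool_vase: dark wooden vase, 80 in diameter, 125 high, with tea tools standing up to 220; loose. Origin: centre of its underside
Mind the look-alikes: they are no part of the job. Of the things that look like the cup_white, take the one that is farthest to the robot's right at the start. What is shaped like the cup_blue but pink is not meant.

How it is judged (in metres and radians):
At the end, for the whole second after the job is handed in: the drawer is home within 3 mm, the lid lies closed within 0.025 rad (about 4 mm at its free edge), and the pitcher, both cups and the tool vase stand upright within 15 mm of where they were (value of joint drawer below 0.003 m and value of joint lid below 0.025 rad and distance of each of pitcher, cup_white, cup_blue, tool_vase from where it was at the start of the episode below 0.015 m and angle between each of pitcher, cup_white, cup_blue, tool_vase's own z axis and vertical below 0.15 rad); the robot touches nothing.
It fails at once if the lid or the drawer was slammed (the lid faster than 1.5 rad/s over its last 0.35 rad, the drawer faster than 0.3 m/s over its last 15 mm) ((value of joint lid below 0.35 rad and velocity of joint lid below -1.5 rad/s) or (value of joint drawer below 0.015 m and velocity of joint drawer below -0.3 m/s)).
It fails at once if the lid or the drawer was gripped (fingers on the lid's felt-lined inner side or on the inside of the drawer's front) (contact force between the fingers and lid_c0 above 0.5 N or contact force between the fingers and lid_c1 above 0.5 N or contact force between the fingers and lid_c2 above 0.5 N or contact force between the fingers and lid_c3 above 0.5 N or contact force between the fingers and drawer_c0 above 0.5 N).
It fails at once if the drawer was pulled out instead of pushed (value of joint drawer above 0.115 m).
It fails at once if a bystander was lifted, carried or knocked (distance of any of pitcher, cup_white, cup_blue, tool_vase from where it was at the start of the episode above 0.02 m).
It also fails if it takes over 64 s, if anything falls off the work surface, if the arm or the gripper's body presses on something with over 40 N, if the wrist force passes 120 N, or if a joint passes its speed limit or range.

## Working session

There is one attempt and no reset: what is moved stays moved. The work goes in short steps, each a Python script; the robot and the scene stay as the last script left them, time stands still between calls to the robot, and variables do not carry over. Pictures are saved under pics/ and viewed, and the job is handed in when it is done.

```bash
mkdir -p pics; ls; python3 - <<'E'
from bench import *
import cv2
for n in ["side","top","wrist"]:
    f=grab_frame(n); cv2.imwrite(f"pics/{n}0.png",f["pixels"])
    print(n,f["fx"],f["cx"],f["cy"],f["R"],f["t"])
s=read_state(); print(s["time_s"],s["ee_pos"],s["tcp_rot"],s["opening"],tips_ahead)
E
```

```text
pics
side 438.0807209237996 316.7432484354578 241.50958115758334 [[ 0.84113261 -0.54082783  0.0010874 ]
 [-0.4021743  -0.62683087 -0.66733716]
 [ 0.36159613  0.56088173 -0.74475494]] [-435.22721221  305.31667835  762.72560182]
top 462.8909107567989 321.4968370311869 236.01214753390337 [[-0.02476411 -0.99956518 -0.01600577]
 [-0.99635219  0.02598608 -0.08128367]
 [ 0.08166425  0.01393446 -0.99656248]] [ 74.8542924  562.29314604 996.43208932]
wrist 418.86004844568316 317.69953208676134 240.8923715174151 [[-0.44964725 -0.89320048  0.00320266]
 [-0.86191167  0.43483132  0.2608256 ]
 [-0.23436216  0.1145191  -0.96538062]] [673.60716812 -32.17778091 391.83596319]
0.15 [303.71365237 602.68484701 403.95221745] [ 9.72876633e-01 -2.31323784e-01 -8.64971363e-05  5.96417834e-04] 1.0018058518966915 178.1
```

View pics/side0.png

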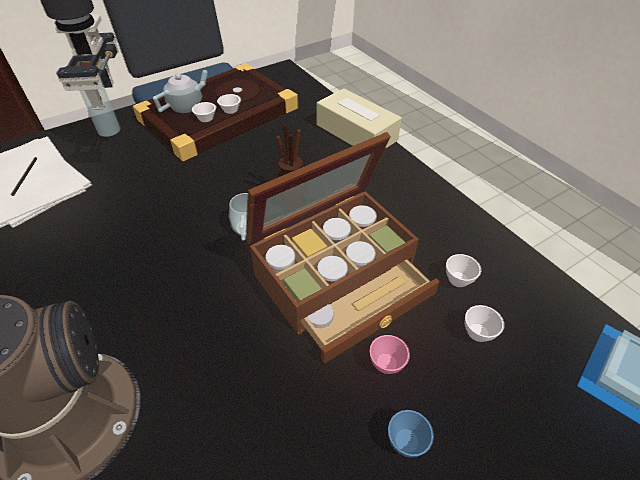

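View pics/top0.png

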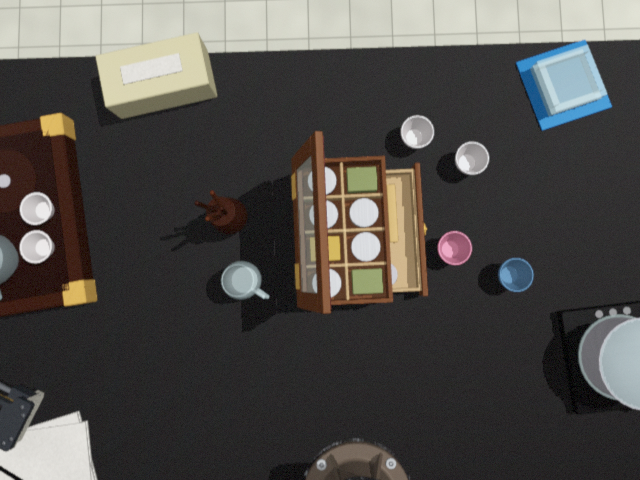

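View pics/wrist0.png

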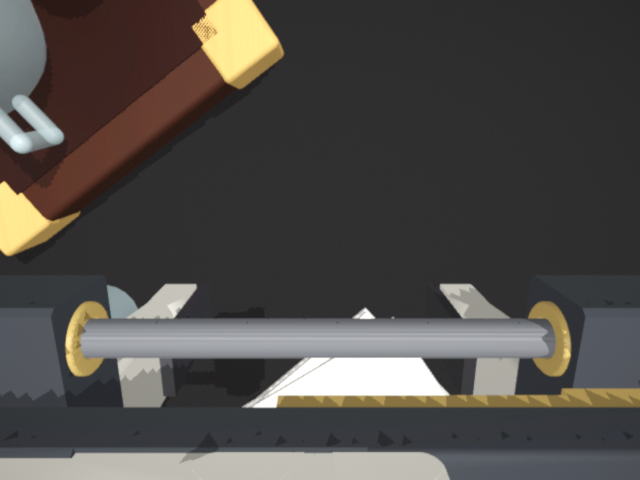

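The side view shows the chest at about (335,260), with the lid roughly upright, the drawer out towards −y, the pitcher at (240,215) and the vase at (290,155). In the top view the pitcher is at (241,280), the vase at (225,215), and the drawer front at about x=422.

Candidates (top view):
- **White cups:** (417,132), (472,158), and two on the tray at (37,209) and (37,247). The robot's right is −y, which is image right, so cup_white is (472,158).
- **Blue cup:** (516,275). The pink cup at (455,248) is the decoy, but I won't touch it either.

Next I'll make the close crops.

```bash
python3 - <<'E'
import cv2
a=cv2.imread("pics/top0.png")[115:330,190:540]; cv2.imwrite("pics/topc.png",cv2.resize(a,None,fx=2.28,fy=2.28,interpolation=cv2.INTER_CUBIC))
a=cv2.imread("pics/side0.png")[120:370,220:500]; cv2.imwrite("pics/sidec.png",cv2.resize(a,None,fx=2.4,fy=2.4,interpolation=cv2.INTER_CUBIC))
E
```

```text
(no output)
```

View pics/topc.png

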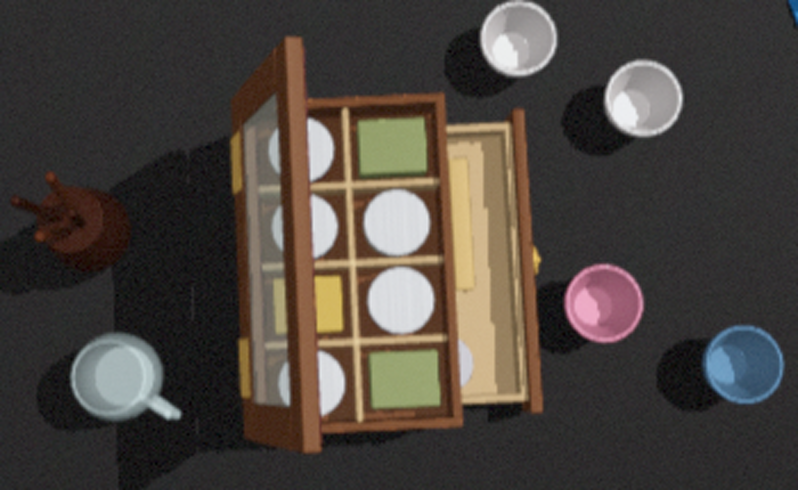

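View pics/sidec.png

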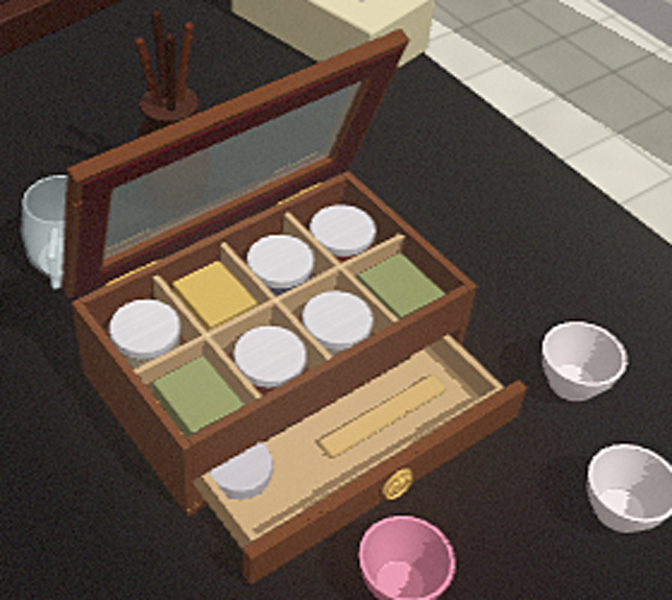

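The crops confirm the choice: the near-right white cup at (472,158) is cup_white. Next I'll compute positions.

```bash
cat > h.py <<'E'
import numpy as np, cv2, json
T=dict(K=(462.89,321.497,236.012),R=np.array([[-0.02476411,-0.99956518,-0.01600577],[-0.99635219,0.02598608,-0.08128367],[0.08166425,0.01393446,-0.99656248]]),t=np.array([74.8542924,562.29314604,996.43208932]))
S=dict(K=(438.08,316.743,241.51),R=np.array([[0.84113261,-0.54082783,0.0010874],[-0.4021743,-0.62683087,-0.66733716],[0.36159613,0.56088173,-0.74475494]]),t=np.array([-435.22721221,305.31667835,762.72560182]))
def ray(c,p):
    f,cx,cy=c['K']; d=c['R'].T@np.array([(p[0]-cx)/f,(p[1]-cy)/f,1]); return -c['R'].T@c['t'], d/np.linalg.norm(d)
def plane(c,p,z):
    o,d=ray(c,p); return o+d*(z-o[2])/d[2]
def tri(pt,ps):
    o1,d1=ray(T,pt);o2,d2=ray(S,ps)
    s=np.linalg.lstsq(np.c_[d1,-d2],o2-o1,rcond=None)[0]
    a=o1+s[0]*d1;b=o2+s[1]*d2
    return (a+b)/2,np.linalg.norm(a-b)
def proj(c,X):
    q=c['R']@np.asarray(X,float)+c['t'];f,cx,cy=c['K'];return q[:2]/q[2]*f+[cx,cy]
E
python3 - <<'E'
from h import *
np.set_printoptions(precision=1,suppress=True)
tc=lambda x,y:(x/2.28+190-.28,y/2.28+115-.28); sc=lambda x,y:(x/2.4+220-.3,y/2.4+120-.3)
print("cams",ray(T,(0,0))[0],ray(S,(0,0))[0])
a=plane(T,tc(445,95),100);b=plane(T,tc(462,424),100);print("front rim T",a,b,np.linalg.norm(a-b))
a2=plane(S,sc(475,290),100);b2=plane(S,sc(186,444),100);print("front rim S",a2,b2,np.linalg.norm(a2-b2))
a=plane(S,sc(78,304),100);print("back near rim S",a)
a=plane(S,sc(347,175),100);print("back far rim S",a)
a=plane(T,tc(524,110),50);b=plane(T,tc(542,411),50);print("drawer T",a,b,np.linalg.norm(a-b))
a=plane(S,sc(524,385),50);b=plane(S,sc(246,556),50);print("drawer S",a,b,np.linalg.norm(a-b))
print("lid far",tri(tc(287,38),sc(402,30)),"lid near",tri(tc(303,451),sc(68,172)))
for n,tp,sp in [("white",(643,98),None),("blue",(743,364),None),("pink",(604,303),None)]:
    print(n,plane(T,tc(*tp),48))
print("white S",plane(S,(484,324),48),"blue S",plane(S,(410,432),48),"pink S",plane(S,(389.5,354),48))
print("pitcher rim T",plane(T,tc(117,375),85),"handle end",plane(T,tc(178,412),70))
print("vase rim T",plane(T,tc(82,228),125))
for p in [(20,200),(52,178),(42,238)]: print("tool tip",plane(T,tc(*p),215))
for p in [(155,12),(190,25),(138,40)]: print("tool tip S",plane(S,sc(*p),215))
# pixel residual lid hypotheses
E
```

```text
cams [ 480.7   46.3 1039.9] [ 213.1 -471.8  772.3]
front rim T [719.  -75.3 100. ] [423.7 -79.7 100. ] 295.3766023638345
front rim S [716.3 -75.7 100. ] [425.7 -76.5 100. ] 290.5512229662588
back near rim S [421.5  94.4 100. ]
back far rim S [712.4 102.2 100. ]
drawer T [ 715.  -156.1   50. ] [ 430.8 -160.9   50. ] 284.2415418959408
drawer S [ 715.7 -151.8   50. ] [ 427.9 -157.5   50. ] 287.9461329868778
lid far (array([718.8,  62.3, 282.5]), np.float64(0.4778674853419149)) lid near (array([417.5,  58.5, 277.8]), np.float64(1.181915062962241))
white [ 723.9 -269.8   48. ]
blue [ 469.6 -349.5   48. ]
pink [ 529.7 -223.5   48. ]
white S [ 718.4 -275.    48. ] blue S [ 469.1 -350.6   48. ] pink S [ 527.8 -226.6   48. ]
pitcher rim T [474.1 227.6  85. ] handle end [438.9 174.9  70. ]
vase rim T [603.3 249.4 125. ]
tool tip [615.  278.5 215. ]
tool tip [631.9 253.  215. ]
tool tip [584.2 261.2 215. ]
tool tip S [612.7 283.2 215. ]
tool tip S [629.3 247.5 215. ]
tool tip S [577.3 252.7 215. ]
```

Estimates: hinge line near y≈103 and chest centre x≈571, lid at about 1.26 rad, drawer face at y≈−157 (about 68 mm out). Everything agrees with the given sizes to within about 3 mm. Next I'll check IK for both manoeuvres.

```bash
cat >> h.py <<'E'
from scipy.spatial.transform import Rotation as Ro
XC,YH,ZH=571.,103.,103.
def quat(yx,tilt):
    # tool y along yx*world x; tool z down, tilted by 'tilt' toward +y
    z=np.array([0,np.sin(tilt),-np.cos(tilt)]); y=np.array([yx,0,0.]); x=np.cross(y,z)
    return Ro.from_matrix(np.c_[x,y,z]).as_quat(), z
def tip2tcp(tip,z): return np.asarray(tip,float)-178.1*z
def lidpt(r,th,off=0):  # world y,z of outer-face point at r, off along outer normal
    return YH-r*np.cos(th)+(14+off)*np.sin(th), ZH+r*np.sin(th)+(14+off)*np.cos(th)
E
python3 - <<'E'
from h import *
from bench import *
np.set_printoptions(precision=2,suppress=True)
f=grab_frame("wrist");C=-np.array(f["R"]).T@f["t"]
s=read_state();R=Ro.from_quat(s["tcp_rot"]).as_matrix();print("cam in tool",R.T@(C-s["ee_pos"]))
for yx in (1,-1):
    q,z=quat(yx,0)
    for tip in [(XC,125,330),(XC,125,255),(XC,-60,117),(XC,-60,330)]:
        j=solve_ik(tip2tcp(tip,z),q);print(yx,tip,j)
    for tl in (30,35,40):
        q,z=quat(yx,np.radians(tl))
        for tip in [(625,-180,150),(625,-180,28),(625,-97,28)]:
            print(yx,tl,tip,solve_ik(tip2tcp(tip,z),q))
E
```

```text
cam in tool [70.86 -0.03 19.46]
1 (571.0, 125, 330) [ 0.55  0.16 -0.02  0.   -1.39  2.59]
1 (571.0, 125, 255) [ 0.55  0.19 -0.15  0.   -1.23  2.59]
1 (571.0, -60, 117) [ 0.24  0.29 -0.36  0.   -0.92  2.91]
1 (571.0, -60, 330) [ 0.24  0.14 -0.04  0.   -1.38  2.91]
1 30 (625, -180, 150) [-0.3   0.52  0.18 -0.5  -1.42 -2.72]
1 30 (625, -180, 28) [-0.3   0.64  0.1  -0.53 -1.24 -2.61]
1 30 (625, -97, 28) [-0.19  0.6   0.01 -0.56 -1.16 -2.67]
1 35 (625, -180, 150) [-0.35  0.56  0.22 -0.57 -1.49 -2.67]
1 35 (625, -180, 28) [-0.35  0.68  0.15 -0.59 -1.32 -2.56]
1 35 (625, -97, 28) [-0.24  0.63  0.06 -0.63 -1.23 -2.61]
1 40 (625, -180, 150) [-0.39  0.59  0.27 -0.64 -1.55 -2.64]
1 40 (625, -180, 28) [-0.39  0.72  0.19 -0.65 -1.4  -2.52]
1 40 (625, -97, 28) [-0.29  0.67  0.1  -0.69 -1.31 -2.56]
-1 (571.0, 125, 330) [ 0.55  0.16 -0.02  0.   -1.39 -0.55]
-1 (571.0, 125, 255) [ 0.55  0.19 -0.15  0.   -1.23 -0.55]
-1 (571.0, -60, 117) [ 0.24  0.29 -0.36  0.   -0.92 -0.24]
-1 (571.0, -60, 330) [ 0.24  0.14 -0.04  0.   -1.38 -0.24]
-1 30 (625, -180, 150) [-0.3   0.52  0.18 -0.5  -1.42  0.43]
-1 30 (625, -180, 28) [-0.3   0.64  0.1  -0.53 -1.24  0.53]
-1 30 (625, -97, 28) [-0.19  0.6   0.01 -0.56 -1.16  0.47]
-1 35 (625, -180, 150) [-0.35  0.56  0.22 -0.57 -1.49  0.47]
-1 35 (625, -180, 28) [-0.35  0.68  0.15 -0.59 -1.32  0.58]
-1 35 (625, -97, 28) [-0.24  0.63  0.06 -0.63 -1.23  0.53]
-1 40 (625, -180, 150) [-0.39  0.59  0.27 -0.64 -1.55  0.5 ]
-1 40 (625, -180, 28) [-0.39  0.72  0.19 -0.65 -1.4   0.62]
-1 40 (625, -97, 28) [-0.29  0.67  0.1  -0.69 -1.31  0.58]
```

```bash
python3 - <<'E'
from h import *
from bench import *
np.set_printoptions(precision=1,suppress=True)
command_gripper(0.0,10)
q,z=quat(-1,0)
reach(tip2tcp((XC,135,340),z),q)
f0=np.array(read_state()["ft_force"])
y,zz=lidpt(158,1.26)
line_to(tip2tcp((XC,y+9.5+20,zz),z))
s=read_state();print(s["time_s"],s["ee_pos"],s["opening"],f0,y,zz,s["ft_force"])
cv2.imwrite("pics/s1.png",grab_frame("side")["pixels"]);cv2.imwrite("pics/t1.png",grab_frame("top")["pixels"])
E
python3 -c "
import cv2,numpy as np
a=cv2.imread('pics/s1.png')[60:360,180:460];b=cv2.imread('pics/t1.png')[100:400,190:470]
cv2.imwrite('pics/st1.png',cv2.resize(np.hstack([a,b]),None,fx=1.4,fy=1.4))"
```

```text
4.3583 [571.3  97.9 436.6] 0.006137416268942773 [-0.1 -0.2  0.4] 68.01019325849751 257.7117106885975 [-0.8 -0.2 -0.1]
```

View pics/st1.png

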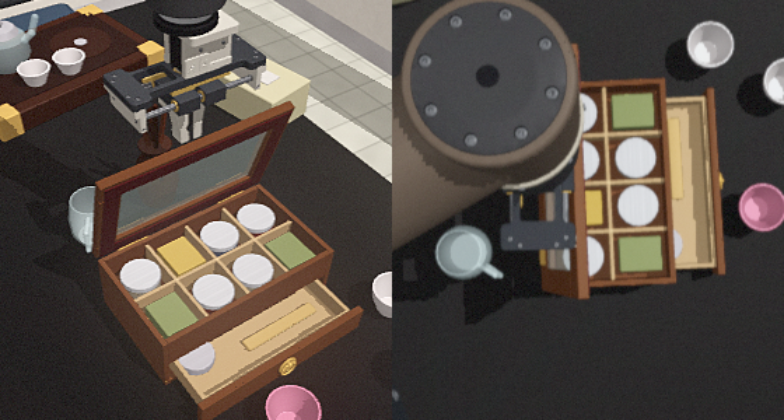

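The fingers are closed behind the lid at its middle (side crop about (190,130)), with their tips just below its top edge. Now I'll sweep the arc.

```bash
python3 - <<'E'
from h import *
from bench import *
np.set_printoptions(precision=1,suppress=True)
q,z=quat(-1,0)
ths=np.linspace(1.30,0.60,8)
for th in ths:
    r=158+10*(1.3-th)/1.3
    y,zz=lidpt(r,th)
    line_to(tip2tcp((XC,y+9.5,zz),z),rate=60)
    s=read_state();F=np.array(s["ft_force"]);print(round(s["time_s"],2),round(th,2),np.array(s["ee_pos"])-[0,0,178.1],F)
    if np.linalg.norm(F)>20: print("stop");break
cv2.imwrite("pics/s2.png",grab_frame("side")["pixels"])
E
```

```text
4.84 1.3 [571.   83.2 259.3] [0.  0.  0.9]
5.26 1.2 [571.   67.5 256. ] [-0.4 -0.1  0.9]
5.67 1.1 [570.9  52.2 251.5] [ 0.4  0.2 -0.8]
6.09 1.0 [571.   37.2 245.4] [ 0.5 -0.8  0.8]
6.51 0.9 [571.   22.7 237.7] [ 0.6 -0.2  0.3]
6.93 0.8 [570.9   9.3 228.6] [-0.8 -0.5  0.4]
7.36 0.7 [570.9  -3.3 218.2] [ 0.1  0.4 -0.2]
7.78 0.6 [570.9 -14.8 206.4] [ 0.7 -0.3  0.1]
```

View pics/s2.png

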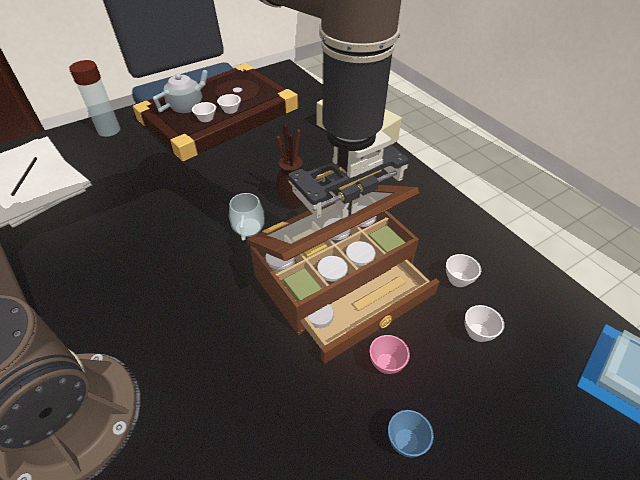

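The lid is following the fingertips and is now at about 0.6 rad, with contact force in the noise. I'll continue to flat, slowly, with a force guard.

```bash
python3 - <<'E'
from h import *
from bench import *
np.set_printoptions(precision=1,suppress=True)
q,z=quat(-1,0)
def go(y,zz,rate,tag):
    line_to(tip2tcp((XC,y,zz),z),rate=rate)
    s=read_state();F=np.array(s["ft_force"]);print(round(s["time_s"],2),tag,np.array(s["ee_pos"])-[0,0,178.1],F);return F
for th in [.5,.4,.3,.2,.1,.05,0.02]:
    y,zz=lidpt(158+10*(1.3-th)/1.3,th)
    F=go(y+9.5,zz,60 if th>.35 else 40,th)
y0=YH-168+9.5
for zz in np.arange(118.,108,-1):
    F=go(y0,zz,20,zz)
    if F[2]>12: break
dwell(.3);print(read_state()["ft_force"])
line_to(tip2tcp((XC,y0,330),z),rate=300)
line_to(tip2tcp((XC,200,330),z),rate=300)
cv2.imwrite("pics/s3.png",grab_frame("side")["pixels"]);cv2.imwrite("pics/t3.png",grab_frame("top")["pixels"])
E
python3 -c "
import cv2,numpy as np
a=cv2.imread('pics/s3.png')[100:400,220:500];b=cv2.imread('pics/t3.png')[100:400,190:470]
cv2.imwrite('pics/st3.png',cv2.resize(np.hstack([a,b]),None,fx=1.4,fy=1.4))"
```

```text
8.26 0.5 [570.9 -25.2 193.5] [ 0.8 -0.4  0.2]
8.68 0.4 [570.9 -34.3 179.7] [ 0.3 -0.8 -0.3]
9.25 0.3 [570.9 -41.8 165.1] [-1.   0.8 -1. ]
9.82 0.2 [570.9 -48.  149.5] [ 0.6 -0.   0.3]
10.38 0.1 [570.9 -52.6 133.3] [-0.1  0.7 -1.2]
10.74 0.05 [570.9 -54.3 125. ] [ 0.8  0.3 -1. ]
11.02 0.02 [570.9 -55.1 120. ] [-0.3  0.1  0.5]
11.28 118.0 [571.  -55.5 117.9] [-0.   0.2 -0.4]
11.53 117.0 [571.  -55.5 117.3] [-1.   0.4  3.9]
11.78 116.0 [571.  -55.5 117.3] [-4.6  1.5 11.6]
12.03 115.0 [570.9 -55.5 117.2] [-8.1  1.6 18.7]
[-7.4  1.7 19.7]
```

View pics/st3.png

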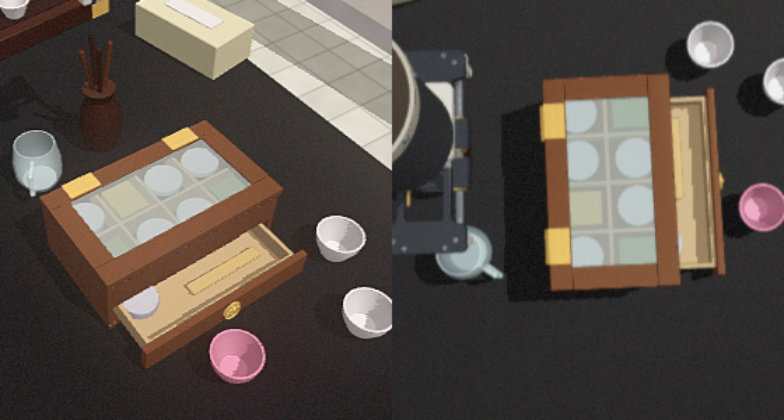

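The lid lies flat: contact was at z=117.3 against 117 expected, and the glass frame is square on the carcass at side crop (165,190). Next is the drawer, with the tool tilted 35° and pushing beside the ring on its far side, clear of the pink cup.

```bash
python3 - <<'E'
from h import *
from bench import *
np.set_printoptions(precision=1,suppress=True)
q,z=quat(-1,np.radians(35))
reach(tip2tcp((625,-178,230),z),q)
line_to(tip2tcp((625,-178,29),z),rate=150)
s=read_state();print(s["time_s"],np.array(s["ee_pos"])+178.1*z,s["ft_force"])
cv2.imwrite("pics/s4.png",grab_frame("side")["pixels"]);cv2.imwrite("pics/t4.png",grab_frame("top")["pixels"])
E
python3 -c "
import cv2,numpy as np
a=cv2.imread('pics/s4.png')[100:400,260:540];b=cv2.imread('pics/t4.png')[100:400,290:570]
cv2.imwrite('pics/st4.png',cv2.resize(np.hstack([a,b]),None,fx=1.4,fy=1.4))"
```

```text
17.2917 [ 625.4 -178.2   30.2] [-1.  -0.1  0.1]
```

View pics/st4.png

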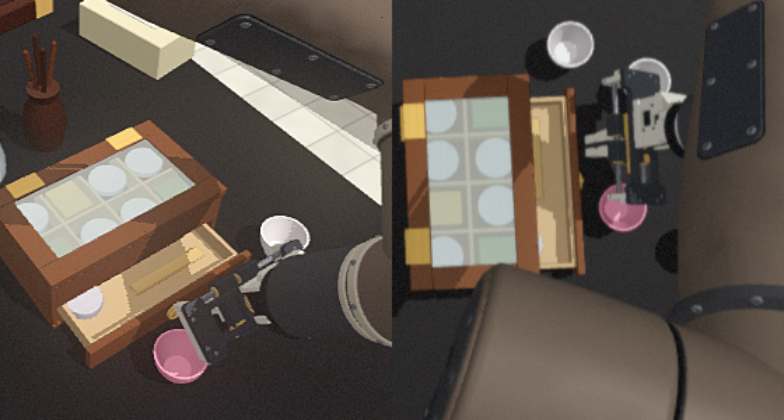

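The tips are about 10 mm in front of the drawer face beside the ring (top crop (590,148)), and the cups are undisturbed. Now I'll push.

```bash
python3 - <<'E'
from h import *
from bench import *
np.set_printoptions(precision=1,suppress=True)
q,z=quat(-1,np.radians(35))
ys=list(np.arange(-168,-107,10.))+list(np.arange(-106,-99,2.))+list(np.arange(-99,-86,1.))
for y in ys:
    line_to(tip2tcp((625,y,29),z),rate=40 if y<-107 else 20)
    s=read_state();F=np.array(s["ft_force"]);p=np.array(s["ee_pos"])+178.1*z;print(round(s["time_s"],2),y,p,F)
    if abs(F[1])>12: break
dwell(.3);print(read_state()["ft_force"])
cv2.imwrite("pics/s5.png",grab_frame("side")["pixels"]);cv2.imwrite("pics/t5.png",grab_frame("top")["pixels"])
E
python3 -c "
import cv2,numpy as np
a=cv2.imread('pics/s5.png')[100:400,220:500];b=cv2.imread('pics/t5.png')[100:400,250:530]
cv2.imwrite('pics/st5.png',cv2.resize(np.hstack([a,b]),None,fx=1.4,fy=1.4))"
```

```text
17.79 -168.0 [ 625.1 -167.6   29.2] [-0.2 -0.8  0.7]
18.19 -158.0 [ 625.  -157.6   29. ] [-0.1 -0.2  1. ]
18.59 -148.0 [ 625.1 -147.5   29. ] [-0.  -0.4 -0.2]
18.99 -138.0 [ 625.1 -137.5   29. ] [ 0.1 -1.7 -0.4]
19.39 -128.0 [ 625.  -127.5   29. ] [-0.1  0.9 -0.2]
19.79 -118.0 [ 625.  -117.5   29. ] [ 0.5  0.5 -0.1]
20.19 -108.0 [ 625.  -107.5   29. ] [-0.4 -0.7 -0.5]
20.44 -106.0 [ 625.  -105.9   29. ] [ 0.9 -0.7  0.2]
20.69 -104.0 [ 625. -104.   29.] [ 1.2 -1.6  0.7]
20.94 -102.0 [ 625.  -101.9   29. ] [-0.5 -0.9 -0.1]
21.19 -100.0 [625.  -99.8  29. ] [-0.1 -1.4 -0.2]
21.44 -99.0 [625.  -98.9  29. ] [ 0.1 -2.   0.1]
21.69 -98.0 [625.  -97.9  29. ] [-0.9 -1.4 -0.6]
21.94 -97.0 [625.  -96.9  29. ] [-0.2 -1.4  1.2]
22.19 -96.0 [625.  -95.9  29. ] [-0.6 -2.6  1. ]
22.44 -95.0 [625.  -94.9  29. ] [-0.5 -1.2  1. ]
22.69 -94.0 [625.  -94.4  29.1] [-1.4 -3.4 -0.2]
22.94 -93.0 [624.9 -94.1  29.2] [-1.4 -7.9  0.9]
23.19 -92.0 [624.9 -93.8  29.3] [ -2.6 -10.7   1.5]
23.44 -91.0 [624.8 -93.5  29.4] [ -2.4 -13.2   1.4]
[ -3.4 -13.8   1.8]
```

View pics/st5.png

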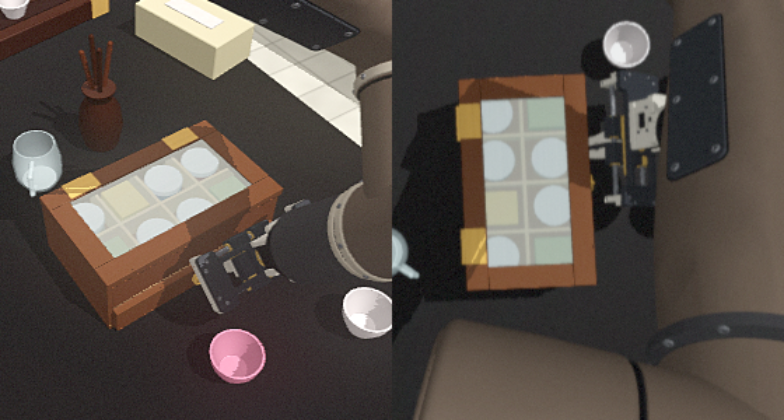

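The push met a stop at tip y≈−86.6 (front corner), close to the −89 expected for home, and the force rose to 13 N. I'll back off and verify.

```bash
python3 - <<'E'
from h import *
from bench import *
q,z=quat(-1,np.radians(35))
line_to(tip2tcp((625,-125,29),z),rate=60)
line_to(tip2tcp((625,-160,250),z),rate=200)
reach(*(lambda q0,z0:(tip2tcp((480,330,330),z0),q0))(*quat(-1,0)))
cv2.imwrite("pics/s6.png",grab_frame("side")["pixels"]);cv2.imwrite("pics/t6.png",grab_frame("top")["pixels"])
s=read_state();print(s["time_s"],s["ft_force"])
a=cv2.imread('pics/s6.png')[150:350,230:450];cv2.imwrite('pics/s6c.png',cv2.resize(a,None,fx=3,fy=3,interpolation=cv2.INTER_CUBIC))
a=cv2.imread('pics/t6.png')[115:330,190:540];cv2.imwrite("pics/t6c.png",cv2.resize(a,None,fx=2.28,fy=2.28,interpolation=cv2.INTER_CUBIC))
for n in "s","t":
    d=cv2.absdiff(cv2.imread(f"pics/{'side' if n=='s' else 'top'}0.png"),cv2.imread(f"pics/{n}6.png")).max(2)
    boxes={"s":dict(white=(455,300,510,350),blue=(380,405,440,465),pitcher=(225,190,247,240),vase=(275,120,305,170)),"t":dict(white=(450,138,495,180),blue=(495,255,540,295),pitcher=(215,255,272,302),vase=(190,190,248,235))}[n]
    for k,(x0,y0,x1,y1) in boxes.items(): print(n,k,(d[y0:y1,x0:x1]>40).sum())
E
```

```text
27.8333 [ 0.25603993  0.3862627  -0.06446668]
s white 0
s blue 0
s pitcher 30
s vase 16
t white 0
t blue 0
t pitcher 4
t vase 0
```

View pics/s6c.png

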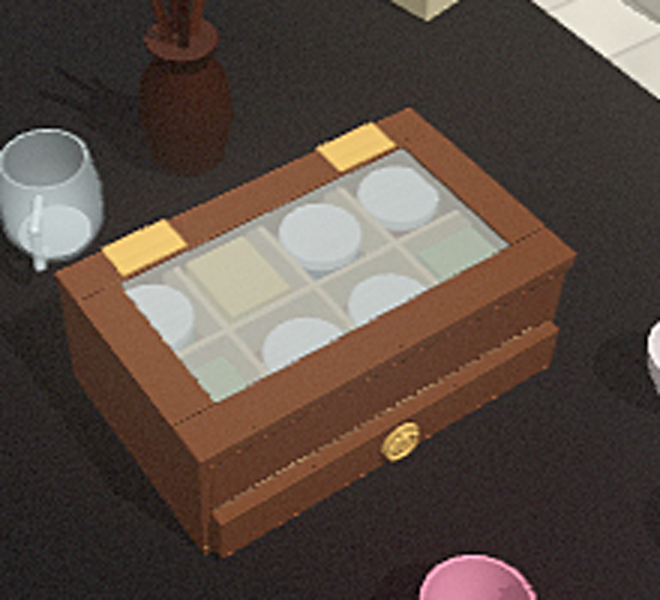

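View pics/t6c.png

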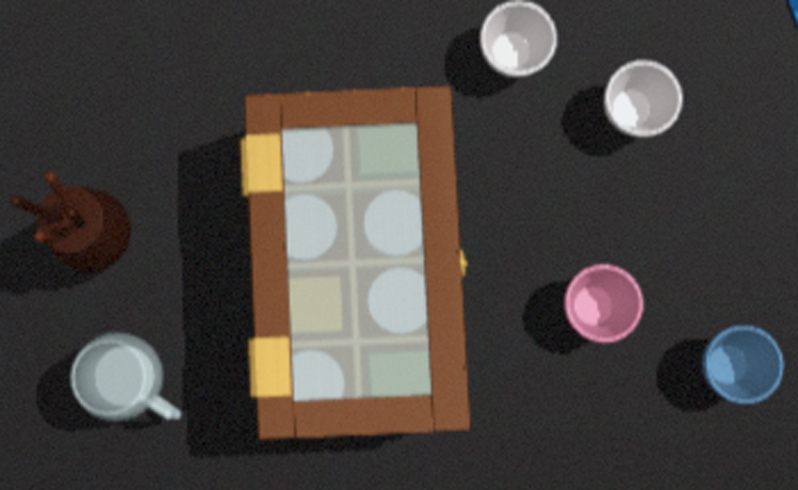

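```bash
python3 - <<'E'
from h import *
np.set_printoptions(precision=1,suppress=True)
sc=lambda x,y:(x/3+230-.33,y/3+150-.33)
for n,p,z in [("carcass bottom near",(208,549),0),("panel top outer near",(228,522),50),("panel top outer far",(558,332),50),("panel top/carcass near",(215,510),50),("panel/carcass far",(553,323),50),("lid front near (top)",(204,456),117),("lid front far",(576,255),117)]: print(n,plane(S,sc(*p),z))
tc=lambda x,y:(x/2.28+190-.28,y/2.28+115-.28)
print("lid T",plane(T,tc(451,88),117),plane(T,tc(469,429),117),plane(T,tc(246,96),117),plane(T,tc(260,438),117))
g=cv2.imread("pics/s6.png");cv2.imwrite("pics/s6d.png",cv2.resize(g[295:340,290:425],None,fx=5.9,fy=5.9,interpolation=cv2.INTER_CUBIC))
E
```

```text
carcass bottom near [426.2 -76.5   0. ]
panel top outer near [433.  -92.4  50. ]
panel top outer far [712.1 -87.1  50. ]
panel top/carcass near [430.7 -80.5  50. ]
panel/carcass far [714.7 -78.9  50. ]
lid front near (top) [424.4 -81.4 117. ]
lid front far [721.3 -78.  117. ]
lid T [720.9 -78.7 117. ] [420.3 -83.3 117. ] [718.9 103.7 117. ] [416.8  97.8 117. ]
```

View pics/s6d.png

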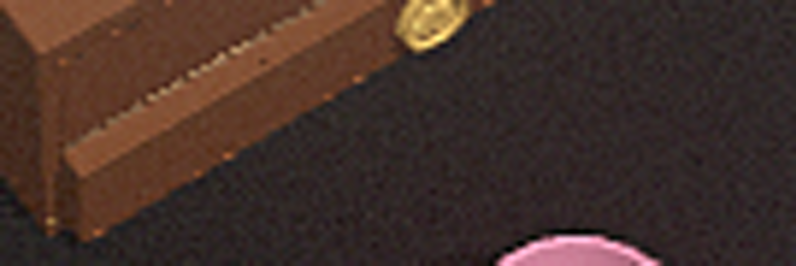

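A thin light line remains between panel and carcass, and the measured overhang of 12–14 mm is borderline. I'll do a second, firmer push with more tilt, which rules out the gripper body having been what hit the stop.

```bash
python3 - <<'E'
from h import *
from bench import *
np.set_printoptions(precision=2,suppress=True)
a=np.radians(40);q,z=quat(-1,a)
reach(tip2tcp((622,-170,260),z),q)
line_to(tip2tcp((622,-110,32),z),rate=150)
for y in list(np.arange(-102,-86,1.)):
    line_to(tip2tcp((622,y,32),z),rate=20)
    s=read_state();F=np.array(s["ft_force"]);zz=Ro.from_quat(s["tcp_rot"]).as_matrix();p=np.array(s["ee_pos"])+zz@[-9.5,0,178.1]
    print(round(s["time_s"],2),y,"corner",p,F)
    if abs(F[1])>24: break
dwell(.3);print(read_state()["ft_force"])
line_to(tip2tcp((622,-115,32),z),rate=40)
line_to(tip2tcp((622,-160,260),z),rate=200)
reach(*(lambda q0,z0:(tip2tcp((480,330,330),z0),q0))(*quat(-1,0)))
g=grab_frame("side")["pixels"];cv2.imwrite("pics/s7.png",g);cv2.imwrite("pics/t7.png",grab_frame("top")["pixels"])
cv2.imwrite("pics/s7d.png",cv2.resize(g[295:340,290:425],None,fx=5.9,fy=5.9,interpolation=cv2.INTER_CUBIC))
E
```

```text
32.05 -102.0 corner [622.02 -94.6   38.18] [-0.25 -0.2   0.14]
32.3 -101.0 corner [622.   -93.71  38.08] [ 0.22 -0.45 -0.13]
32.55 -100.0 corner [622.02 -92.69  38.11] [ 0.49 -0.17  1.3 ]
32.8 -99.0 corner [622.   -91.67  38.14] [ 0.1  -0.7  -0.53]
33.05 -98.0 corner [622.   -90.67  38.11] [ 0.17  0.53 -0.03]
33.3 -97.0 corner [621.99 -89.65  38.11] [-0.62 -0.05 -0.06]
33.55 -96.0 corner [621.99 -88.66  38.1 ] [ 0.34  0.63 -0.7 ]
33.8 -95.0 corner [621.98 -87.66  38.09] [ 0.18 -0.21 -0.11]
34.05 -94.0 corner [622.01 -87.09  38.08] [-0.68 -2.65  0.49]
34.3 -93.0 corner [622.05 -86.79  38.07] [-0.6  -4.66  0.45]
34.55 -92.0 corner [622.1  -86.58  38.07] [-1.13 -7.12  0.13]
34.8 -91.0 corner [622.1  -86.43  38.03] [ -0.86 -10.11   1.54]
35.05 -90.0 corner [622.11 -86.29  38.04] [ -2.07 -13.22   1.75]
35.3 -89.0 corner [622.13 -86.19  38.06] [ -2.2  -15.77   2.33]
35.55 -88.0 corner [622.14 -86.09  38.03] [ -3.27 -19.57   3.26]
35.8 -87.0 corner [622.14 -86.03  38.04] [ -3.63 -22.81   3.29]
[ -3.13 -22.02   3.21]
```

View pics/s7d.png

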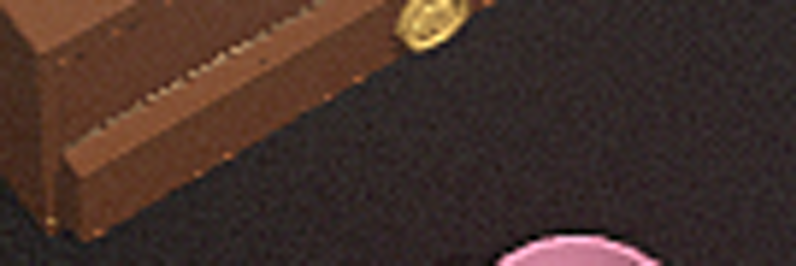

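Both pushes, at different tilts, stopped at the same y≈−87 (expected about −88), and the picture did not change. The drawer is against its stop, and the light line is only an edge artefact. The robot is clear of everything, so I'll hand in.

```bash
python3 - <<'E'
from bench import *
import cv2,numpy as np
a=cv2.imread("pics/top0.png").astype(np.float32);b=cv2.imread("pics/t7.png").astype(np.float32)
for k,(x0,y0,x1,y1) in dict(white=(450,138,495,180),blue=(495,255,540,295),pitcher=(215,255,272,302),vase=(190,190,248,235)).items():
    print(k,cv2.phaseCorrelate(a[y0:y1,x0:x1,1].copy(),b[y0:y1,x0:x1,1].copy())[0])
print(read_state()["time_s"],read_state()["ft_force"])
hand_in()
E
```

```text
white (0.41893042684673887, 0.5250049587847272)
blue (0.5551040533919434, -0.17239609750945206)
pitcher (0.03840540698504569, -0.1585238114587817)
vase (-0.08307848087578407, 0.4391011127719331)
40.2667 [-0.25407709 -0.29733036 -0.72796491]
the job is handed in; nothing more can be done
```

The tea chest is closed and the job is handed in, at about 40 s of the 64 s allowed. I pushed only with the closed fingertips, from outside.

- **Lid:** I swept it over from about 1.26 rad along its arc at roughly 0.25–0.4 rad/s, then pressed it lightly onto the carcass. Contact came at z = 117.3 mm against 117 mm expected, with about 20 N at the end. The pictures show it lying flat.
- **Drawer:** I pushed it beside the ring pull at 40 mm/s or less, slower over the last stretch. A second, firmer push of about 22 N at a steeper tilt met the same stop within about 1 mm.
- **Bystanders:** image shifts of the pitcher, the two cups and the vase were 0.7 px or less (about 1.5 mm). The wrist force read zero to within noise before hand-in.

**Less certain:** two camera checks on the drawer were not clean. A faint light line shows above its front panel, and the near-end overhang measured about 14 mm against 12. The repeated stop and the unchanged picture say it is home, so I put both down to edge artefacts and calibration error.

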